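# Sort the jeweller's bench

## Robot

A 6-joint arm with a two-finger parallel gripper is mounted at the origin on the work surface. World frame = base frame: x ahead of the robot, y to its left, z up, the work surface at z = 0. Lengths are in m, angles in rad, forces in N, time in s.
With the tool pointing down it reaches from about 0.375 to 0.9 m from the base axis. Payload 3.1 kg.
Tool frame: the origin (TCP) lies at the very end of the fingers, on their centre line; the grasp point (between the pads) lies 19 mm behind it; z points along the fingers, y is the line along which they close (so a half turn about z gives the same grasp; the last joint's range is limited). The gripper opens to 85 mm and grips with 20 to 120 N. Pads are 22 mm wide; open, the fingers measure 114 mm over their backs; the gripper's body (76 mm by 85 mm) begins 54 mm behind the grasp point. The pads swing forward as they close: fully open they stand 13 mm farther back than shut.
Start: joints at [0.971, 0.527, 1.433, -0, 1.181, -0.178], TCP at [0.256, 0.57, 0.205] pointing down, gripper open.
Joint ranges: [-3.08, 3.08], [-0.75, 2.2], [0.22, 2.44], [-1.43, 4.57], [0, 2.65], [-2.85, 2.85]. Speed limits (rad/s): [2.79, 2.79, 3.14, 3.14, 3.14, 3.14].

## Interface

Orientations are given as a rotation vector (axis times angle).
In Python, from cell import get_obs, capture, close_job gives the robot as it stands.
- The arm moves only by the tool arm_command, never from a script. Its argument "steps" is a list of rows, each an object with "twist": the turn, a rotation vector about the tool's x, y, z each as a share of 60 degrees, from -1 to 1, a list of three; "dp": the shift along the tool's x, y, z each as a share of 250 mm, from -1 to 1, a list of three; "grip": the closure in counts, from 0 (fully open) to 255 (shut). In form: [{"twist": [rx, ry, rz], "dp": [dx, dy, dz], "grip": grip}, ...]. A call has 1 to 12 rows; each row shifts and turns the commanded pose from where the row before left it, along the tool's axes as they then stand; what a row does not reach is not made up. A row lasts 1/10 s, in which the tool goes at most 50 mm and 8.59 degrees, less where a joint would pass 70% of its speed; a pose out of reach is approached as far as the arm can. A call with a number of a shift or a turn outside -1 to 1 is refused whole. A call with a gripper value outside its range is refused whole. The fingers move at their own pace and stop on an object; "grip_force" is the grip in N (left out, the last holds). Time passes only in rows, so rows that do not move let the fingers close. It gives the time, the measured TCP pose, the force, the opening and the grip force at its end, in the units of the state.
- get_obs(): the state, without advancing time (a new reading comes with each control period).
- capture(name): name is "side" or "top"; returns a dict with "frame" (384x512x3 uint8, red, green, blue), "z_map" (384x512 float32, m along the optical axis (not along the pixel's ray), 0 where there is no reading), "fovy" (degrees; the focal length in pixels is half the picture's height over the tangent of half this angle, whatever the lens; pixels are square), "cx", "cy" (the principal point, pixels), "pose" (4x4, takes a point from camera to world coordinates). Camera axes: x right, y up, looking along -z (the intrinsics and any distortion apply to the point x, -y, -z); pixel columns grow to the right and rows downward; lengths in m; the calibration is good to about 2 mm. A picture is of the moment at which its call begins.
- close_job(): hands the job in; it is judged then, once.
The state is a dict: "t": time; "joint_pos": joint angles; "joint_velocities": joint speeds; "joint_efforts": joint torques, N m; "ee_pos": TCP position; "eef_rot": TCP orientation; "contact_force": force on the tool from outside, world axes, zero at the start; "moment": the same for the moment, N m; "width": finger opening in m; "finger_force": force on a finger pad.
Only numpy, scipy, OpenCV 4.12 (cv2) and the standard library are available. Lean on these libraries where they do the work, as an engineer would, in place of code of your own. Each camera call takes 0.05 s, during which the arm holds its last target. There are 200 camera calls.

## Task

Clear up the jeweller's bench: put the two wooden ring clamps side by side in the oblong tray, lying along its length, stand the two round tins in the round tray and set the steel doming block in the small square tray. Each must rest flat on its tray's floor, the same way up as it was, and the rough stone and the ring cone that stand between the trays must stay where they are.

Things in the scene. Friction and masses are not known exactly. Their poses are not given: they have to be found in the camera images.
- tin_a: One of two alike round screw-top aluminium tins for stones: 44 mm diameter, 28 mm high, about 70 g, standing lid up. Origin: centre of its underside; z is its axis, up.
- tin_b: One of two alike round screw-top aluminium tins for stones: 44 mm diameter, 28 mm high, about 70 g, standing lid up. Origin: centre of its underside; z is its axis, up.
- clamp_a: One of two alike ring clamps: a plain wooden bar with a brass band round its middle and dark slits at its ends, 100 mm long (its x), 24 mm wide (its y), 26 mm high (its z, up), about 70 g, lying flat. Origin: centre of its underside.
- clamp_b: One of two alike ring clamps: a plain wooden bar with a brass band round its middle and dark slits at its ends, 100 mm long (its x), 24 mm wide (its y), 26 mm high (its z, up), about 70 g, lying flat. Origin: centre of its underside.
- doming_block: The doming block: a steel cube of 40 mm sides with round hollows (drawn as dark discs, four on the top and one on each side), about 500 g. Origin: centre of its underside; x and y square to its sides, z up.
- oblong_tray: Oblong open wooden tray for the ring clamps: outside 180 mm long (its y) by 132 mm (its x), inside 170 by 122 mm. Dark wood with a grey felt floor, fixed to the bench, walls 5 mm thick, floor 5 mm above the bench, rim 16 mm above the bench. Origin: centre of its underside, on the bench. z up. 
- round_tray: Round open wooden tray for the tins: outside diameter 154 mm, inside 144 mm. Dark wood with a grey felt floor, fixed to the bench, walls 5 mm thick, floor 5 mm above the bench, rim 16 mm above the bench. Origin: centre of its underside, on the bench. z up. 
- square_tray: Small square open wooden tray for the doming block: outside 102 by 102 mm, inside 92 by 92 mm, sides along its x and y. Dark wood with a grey felt floor, fixed to the bench, walls 5 mm thick, floor 5 mm above the bench, rim 16 mm above the bench. Origin: centre of its underside, on the bench. z up. 
- stone: Bystander, to be left alone: a loose grey rough stone, about 36 mm across and 24 mm high, between two trays. Origin: centre of its underside.
- ring_cone: Bystander, to be left alone: a loose small wooden cone with a brass ring on it, 36 mm across its foot and 50 mm high, between two trays. Origin: centre of its underside.

How it is judged:
By the outcome, as a careful person would: the job done as asked, in the order asked, and still so for the second after the job is handed in, with the robot touching nothing.
It also fails if it takes over 118 s, if anything falls off the work surface, if the arm or the gripper's body presses on something with over 40 N, if the wrist force passes 120 N, or if a joint passes its speed limit or range.

## Working session

There is one attempt and no reset: what is moved stays moved. The work goes in short steps, Python scripts to look and compute and a tool call to move; the robot and the scene stay as the last step left them, time stands still between calls to the robot, and variables do not carry over. Pictures are saved under pics/ and viewed, at most 14 in all, crops included, and the job is handed in when it is done.

Besides the shell and the picture viewer there is one more tool, called after ">>>" by a JSON object that holds its "method" and its "body". arm_command: Moves the arm, as the interface text tells. Its arguments: {"type":"object","properties":{"steps":{"type":"array"},"grip_force":{"type":"number"}},"required":["steps"]}

```bash
mkdir -p pics; ls
python3 - <<'E'
from cell import get_obs,capture
import cv2,numpy as np
o=get_obs();print(o)
for n in("top","side"):
    c=capture(n);print(n,{k:v for k,v in c.items() if k not in("frame","z_map")});np.savez("pics/%s0.npz"%n,**c)
    cv2.imwrite("pics/%s0.png"%n,c["frame"][:,:,::-1]);print((c["z_map"]>0).mean())
E
```

```text
pics
{'t': 0.0, 'joint_pos': array([ 9.70529244e-01,  5.28446949e-01,  1.43391585e+00, -3.10733625e-05,
        1.18141102e+00, -1.78488984e-01]), 'joint_velocities': array([-0.00238488,  0.00081385, -0.00042106,  0.00102667,  0.00121189,
       -0.00145415]), 'joint_efforts': array([-7.64507536e-05, -4.42349017e+01, -1.78027457e+01, -2.34283743e-04,
        8.36425490e-03, -3.24975690e-05]), 'ee_pos': array([0.25539015, 0.56958032, 0.20414119]), 'eef_rot': array([-0.65744124, -3.07120993,  0.00318603]), 'contact_force': array([-0.25728514, -0.20542794,  0.76937835]), 'moment': array([-0.01034727,  0.03712282,  0.00336969]), 'finger_force': 0.0, 'width': 0.0853093595261967}
top {'fovy': 50.76254925044739, 'cx': 237.38197865451906, 'cy': 185.85414496775272, 'pose': array([[-0.01833017,  0.99933608, -0.03148664,  0.45503502],
       [-0.99980566, -0.01809204,  0.00783105,  0.01236574],
       [ 0.0072562 ,  0.03162407,  0.99947349,  0.89525524],
       [ 0.        ,  0.        ,  0.        ,  1.        ]])}
0.9959462483723959
side {'fovy': 50.202846569112516, 'cx': 254.45436864302712, 'cy': 193.5695125935354, 'pose': array([[ 0.7879498 ,  0.40484834, -0.46393204,  0.01135092],
       [-0.6153647 ,  0.54404574, -0.57038629, -0.56881422],
       [ 0.02148031,  0.73492316,  0.67781011,  0.72502021],
       [ 0.        ,  0.        ,  0.        ,  1.        ]])}
0.9959665934244791
```

View pics/top0.png

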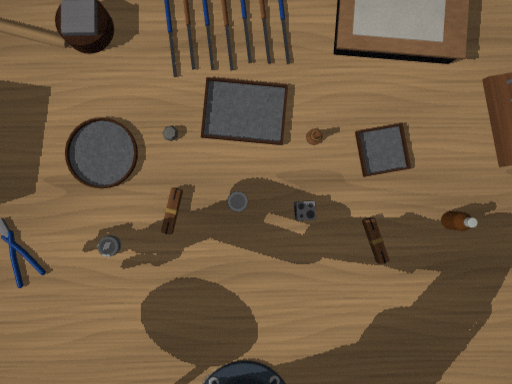

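View pics/side0.png

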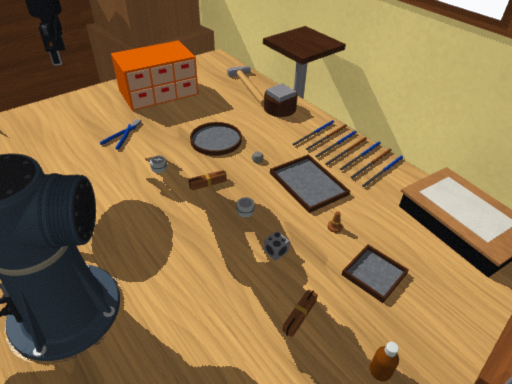

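The top view shows the clamps at about (172,210) and (375,240), the tins at (108,245) and (237,202), and the block at (305,211). The round tray is at (101,152), the oblong at (245,111) and the square at (384,149); the stone is at (170,132) and the cone at (315,136). The side view shows the same layout with all the objects free.

```bash
cat > h.py <<'E'
import numpy as np,cv2
from scipy.spatial.transform import Rotation as R
def rays(c,uv):
    f=192/np.tan(np.radians(float(c["fovy"]))/2);uv=np.atleast_2d(uv).astype(float)
    d=np.c_[(uv[:,0]-c["cx"])/f,-(uv[:,1]-c["cy"])/f,-np.ones(len(uv))]
    return d@c["pose"][:3,:3].T
def onplane(c,uv,z):
    d=rays(c,uv);o=c["pose"][:3,3];return o+d*((z-o[2])/d[:,2])[:,None]
def cloud(c):
    v,u=np.mgrid[:384,:512];d=rays(c,np.c_[u.ravel(),v.ravel()])
    return (c["pose"][:3,3]+d*c["z_map"].reshape(-1,1)).reshape(384,512,3)
E
python3 - <<'E'
from h import *
seed={"top":dict(tinA=(108,245),tinB=(237,202),clA=(172,210),clB=(375,240),blk=(305,211),stone=(170,132),cone=(315,136),rnd=(101,152),obl=(245,111),sq=(384,149)),
"side":dict(tinA=(158,163),tinB=(246,207),clA=(208,180),clB=(300,313),blk=(277,246),stone=(258,157),cone=(336,222),rnd=(216,138),obl=(310,183),sq=(375,272))}
for n in seed:
    c=dict(np.load(f"pics/{n}0.npz"));P=cloud(c)
    z=P[...,2]
    b=(abs(z)<.012)
    print(n,"bench z",[np.round(np.median(z[a:a+60,d:d+60][abs(z[a:a+60,d:d+60])<.03]),4) for a in(180,240,320) for d in(60,200,330,440)], "noise",np.std(z[260:280,330:350]))
    for k,(u,v) in seed[n].items():
        tray=k in("rnd","obl","sq")
        x0=P[v,u]
        near=np.hypot(P[...,0]-x0[0],P[...,1]-x0[1])<(.13 if tray else .07)
        m=(near&(z>(.010 if tray else .012))).astype(np.uint8)
        nl,lab,st,_=cv2.connectedComponentsWithStats(m)
        if tray: l=max(range(1,nl),key=lambda i:st[i,2]*st[i,3])
        else: l=lab[v,u]
        q=P[lab==l]; top=np.percentile(q[:,2],95)
        s=q if tray else q[q[:,2]>top-.006]
        (cx,cy),(w,h),a=cv2.minAreaRect((s[:,:2]*1000).astype(np.float32))
        print(k,len(q),"top %.1f"%(top*1e3),"rect c %.1f %.1f wh %.1f %.1f ang %.1f"%(cx,cy,w,h,a),"mean",np.round(s[:,:2].mean(0)*1e3,1))
E
```

```text
top bench z [np.float64(0.0016), np.float64(0.0015), np.float64(0.0015), np.float64(0.0014), np.float64(0.0016), np.float64(0.0014), np.float64(0.0016), np.float64(0.0014), np.float64(0.0016), np.float64(0.0021), np.float64(0.0015), np.float64(0.0015)] noise 0.0630666245778344
tinA 376 top 32.0 rect c 360.0 283.9 wh 41.5 42.1 ang 41.2 mean [360.1 283.6]
tinB 341 top 31.9 rect c 451.0 5.9 wh 40.7 40.7 ang 89.2 mean [450.7   6.2]
clA 550 top 29.4 rect c 432.8 148.5 wh 24.4 99.7 ang 76.5 mean [432.4 148.5]
clB 593 top 29.7 rect c 361.0 -291.1 wh 99.9 24.2 ang 17.1 mean [ 361.2 -290.5]
blk 395 top 44.0 rect c 428.4 -137.9 wh 40.0 40.2 ang 2.7 mean [ 428.6 -137.5]
stone 175 top 26.0 rect c 601.7 150.8 wh 25.2 26.0 ang 17.2 mean [601.7 150.3]
cone 93 top 51.8 rect c 591.0 -165.1 wh 10.7 10.0 ang 0.3 mean [ 590.  -165.3]
rnd 648 top 19.5 rect c 561.4 301.5 wh 154.5 153.4 ang 65.3 mean [563.  305.4]
obl 781 top 19.6 rect c 648.7 -12.2 wh 180.4 132.9 ang 83.6 mean [650.9 -12.4]
sq 520 top 19.7 rect c 557.7 -315.4 wh 102.0 104.0 ang 9.0 mean [ 558.5 -314.7]
side bench z [np.float64(-0.0004), n
[... 330 characters left out ...]
8 top 29.7 rect c 449.9 4.7 wh 43.2 42.4 ang 21.7 mean [449.1   4.1]
clA 344 top 27.5 rect c 432.2 147.1 wh 27.1 99.2 ang 78.4 mean [430.7 146.3]
clB 634 top 27.6 rect c 360.1 -292.2 wh 102.0 24.2 ang 17.9 mean [ 357.1 -293.9]
blk 445 top 41.4 rect c 427.6 -138.6 wh 41.8 41.5 ang 3.3 mean [ 426.3 -140.1]
stone 76 top 24.1 rect c 599.8 148.4 wh 28.0 22.7 ang 52.4 mean [599.5 147.6]
cone 106 top 49.1 rect c 588.3 -167.5 wh 10.8 11.9 ang 22.8 mean [ 588.  -168.4]
rnd 304 top 17.4 rect c 560.2 299.1 wh 157.7 152.8 ang 53.4 mean [558.  297.2]
obl 525 top 17.3 rect c 647.7 -12.6 wh 184.1 136.0 ang 83.5 mean [645.8 -18.5]
sq 532 top 17.5 rect c 557.3 -315.7 wh 104.7 102.6 ang 8.9 mean [ 554. -318.]
```

```bash
cat >> h.py <<'E'
def leg(p,M,tgt,psi):
    """turn first, then shift: totals in tool units, and rows needed"""
    th=np.radians(psi+90);T=np.array([[np.cos(th),np.sin(th),0],[np.sin(th),-np.cos(th),0],[0,0,-1]])
    tw=R.from_matrix(M.T@T).as_rotvec()/np.radians(60);dp=T.T@(np.array(tgt)-p)/.25
    nt=int(np.ceil(np.linalg.norm(tw)/.135));ns=int(np.ceil(np.linalg.norm(dp)/.16))
    print("turn",np.round(tw,3),"n",nt,"each",np.round(tw/max(nt,1),4),"| shift",np.round(dp,3),"n",ns,"each",np.round(dp/max(ns,1),4))
    return np.array(tgt),T
def plan(*legs):
    from cell import get_obs
    o=get_obs();p=o["ee_pos"];M=R.from_rotvec(o["eef_rot"]).as_matrix()
    print("t %.2f"%o["t"],"p",np.round(p*1e3,1),"psi %.1f"%np.degrees(np.arctan2(M[1,1],M[0,1])),"q",np.round(o["joint_pos"],2),"w %.1f"%(o["width"]*1e3))
    for tgt,psi in legs: p,M=leg(p,M,tgt,psi)
E
python3 -c "
from h import *
plan(((.4325,.1478,.1),77),((.4325,.1478,.005),77))"
```

```text
t 0.10 p [255.5 569.7 204.2] psi 65.8 q [ 0.97  0.53  1.43  0.    1.18 -0.18] w 85.6
turn [-0.002 -0.001 -0.186] n 2 each [-0.0009 -0.0003 -0.0931] | shift [-1.07  -1.485  0.417] n 12 each [-0.0891 -0.1237  0.0347]
turn [0. 0. 0.] n 0 each [0. 0. 0.] | shift [0.   0.   0.38] n 3 each [0.     0.     0.1267]
```

>>> {"method": "arm_command", "body": {"steps": [{"twist": [0,0,-0.093],"dp": [0,0,0],"grip": 0},{"twist": [0,0,-0.093],"dp": [0,0,0],"grip": 0},{"twist": [0,0,0],"dp": [-0.107,-0.1485,0.0417],"grip": 0},{"twist": [0,0,0],"dp": [-0.107,-0.1485,0.0417],"grip": 0},{"twist": [0,0,0],"dp": [-0.107,-0.1485,0.0417],"grip": 0},{"twist": [0,0,0],"dp": [-0.107,-0.1485,0.0417],"grip": 0},{"twist": [0,0,0],"dp": [-0.107,-0.1485,0.0417],"grip": 0},{"twist": [0,0,0],"dp": [-0.107,-0.1485,0.0417],"grip": 0},{"twist": [0,0,0],"dp": [-0.107,-0.1485,0.0417],"grip": 0},{"twist": [0,0,0],"dp": [-0.107,-0.1485,0.0417],"grip": 0},{"twist": [0,0,0],"dp": [-0.107,-0.1485,0.0417],"grip": 0},{"twist": [0,0,0],"dp": [-0.107,-0.1485,0.0417],"grip": 0}], "grip_force": 50}}

```text
t: 1.3
ee_pos: [0.4333, 0.1466, 0.1004]
eef_rot: [-0.356, -3.121, -0.0]
contact_force: [1.2, 0.0, 0.0]
width: 0.0856
finger_force: 0.0
```

>>> {"method": "arm_command", "body": {"steps": [{"twist": [0,0,0],"dp": [0,0,0],"grip": 0},{"twist": [0,0,0],"dp": [0,0,0],"grip": 0},{"twist": [0,0,0],"dp": [0,0,0],"grip": 0}]}}

```text
t: 1.6
ee_pos: [0.4322, 0.1489, 0.1009]
eef_rot: [-0.355, -3.121, -0.0]
contact_force: [0.0, -0.8, -0.5]
width: 0.0854
finger_force: 0.0
```

```bash
python3 -c "
from h import *
plan(((.4325,.1478,.006),77),((.4325,.1478,.1),77),((.674,-.0153,.1),-6.4),((.674,-.0153,.013),-6.4))"
```

```text
t 1.60 p [432.2 148.9 100.9] psi 77.0 q [ 0.09  0.48  1.94  0.    0.71 -1.26] w 85.4
turn [-0.    -0.001  0.   ] n 1 each [-0.     -0.0008  0.0004] | shift [-0.002 -0.004  0.379] n 3 each [-0.0007 -0.0013  0.1265]
turn [0. 0. 0.] n 0 each [0. 0. 0.] | shift [ 0.     0.    -0.376] n 3 each [ 0.      0.     -0.1253]
turn [0.   0.   1.39] n 11 each [0.     0.     0.1264] | shift [-0.541  1.033  0.   ] n 8 each [-0.0676  0.1291  0.    ]
turn [0. 0. 0.] n 0 each [0. 0. 0.] | shift [0.    0.    0.348] n 3 each [0.    0.    0.116]
```

>>> {"method": "arm_command", "body": {"steps": [{"twist": [0,0,0],"dp": [-0.002,-0.004,0.091],"grip": 0},{"twist": [0,0,0],"dp": [0,0,0.1],"grip": 0},{"twist": [0,0,0],"dp": [0,0,0.1],"grip": 0},{"twist": [0,0,0],"dp": [0,0,0.08],"grip": 0},{"twist": [0,0,0],"dp": [0,0,0],"grip": 255},{"twist": [0,0,0],"dp": [0,0,0],"grip": 255},{"twist": [0,0,0],"dp": [0,0,0],"grip": 255},{"twist": [0,0,0],"dp": [0,0,0],"grip": 255},{"twist": [0,0,0],"dp": [0,0,0],"grip": 255},{"twist": [0,0,0],"dp": [0,0,0],"grip": 255},{"twist": [0,0,0],"dp": [0,0,0],"grip": 255}]}}

```text
t: 2.7
ee_pos: [0.4334, 0.1471, 0.0084]
eef_rot: [0.356, 3.121, 0.0]
contact_force: [-0.9, 0.1, -0.7]
width: -0.0003
finger_force: 0.0
```

Run:
```python
from cell import *
import cv2,numpy as np
a=[cv2.resize(capture("side")["frame"][100:260,120:340,::-1],(550,400)),cv2.resize(capture("top")["frame"][150:260,90:250,::-1],(250,172))]
b=np.zeros((400,800,3),np.uint8);b[:,:550]=a[0];b[:172,550:]=a[1];cv2.imwrite("pics/m1.png",b);print(get_obs()["width"])
```

```text
-0.0003099456170092646
```

View pics/m1.png

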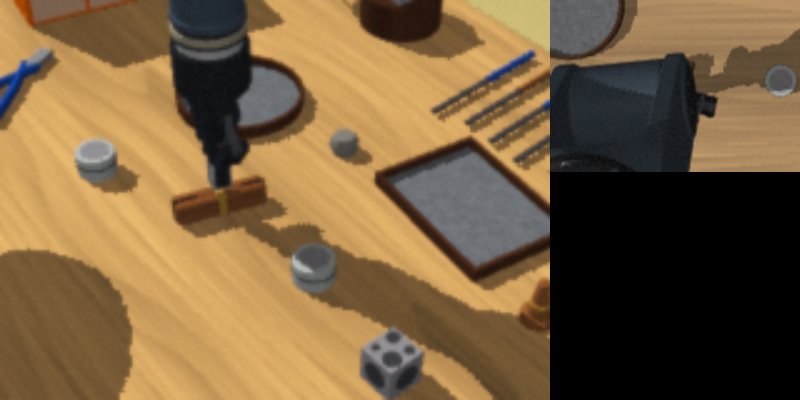

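The side crop shows the closed fingers standing behind the clamp at (220,175), with the clamp lying at (220,200) and not gripped. I'll measure both before mending it.

Run:
```python
from h import *
from cell import *
c=capture("side");np.savez("pics/side1.npz",**c);P=cloud(c);z=P[...,2]
hsv=cv2.cvtColor(c["frame"],cv2.COLOR_RGB2HSV)
n=np.hypot(P[...,0]-.4325,P[...,1]-.148)<.09
m=n&(z>.012)&(z<.034)
woody=hsv[...,1]>100
q=P[m&woody&(z>.02)];print("clamp",len(q),cv2.minAreaRect((q[:,:2]*1e3).astype(np.float32)),q[:,2].max())
g=P[n&(hsv[...,1]<100)&(hsv[...,2]<140)&(z>.012)]
for a in(.012,.02,.03,.04,.05,.06,.08,.1):
    s=g[(g[:,2]>a)&(g[:,2]<a+.01)]
    if len(s):print(a,len(s),np.round(s[:,:2].min(0)*1e3),np.round(s[:,:2].max(0)*1e3))
print(get_obs())
```

```text
clamp 246 ((432.38848876953125, 147.70968627929688), (28.08294105529785, 99.94223022460938), 74.93608093261719) 0.032310861449110884
0.03 6 [422. 138.] [439. 154.]
0.04 26 [421. 129.] [442. 153.]
0.05 25 [422. 130.] [441. 152.]
0.06 20 [422. 130.] [436. 150.]
0.08 28 [413. 113.] [435. 172.]
0.1 46 [411.  97.] [433. 198.]
{'t': 2.85, 'joint_pos': array([ 8.23085996e-02,  6.78085034e-01,  1.99526574e+00,  2.02893828e-05,
        4.68186773e-01, -1.26125820e+00]), 'joint_velocities': array([-0.00146745,  0.00328498, -0.00117584,  0.00037402,  0.00038016,
       -0.00088269]), 'joint_efforts': array([ 1.24610218e-02, -3.71389818e+01, -4.19459358e+00,  1.28934803e-04,
       -1.30633648e-06,  5.92445645e-05]), 'ee_pos': array([0.43320577, 0.14711733, 0.0081859 ]), 'eef_rot': array([3.56186242e-01, 3.12128297e+00, 3.09572294e-05]), 'contact_force': array([ 0.01692114,  0.0274427 , -0.04535832]), 'moment': array([ 0.0086119 ,  0.05899744, -0.00878729]), 'finger_force': 0.0, 'width': 2.8815008320038375e-05}
```

>>> {"method": "arm_command", "body": {"steps": [{"twist": [0,0,0],"dp": [0,0,-0.1],"grip": 255},{"twist": [0,0,0],"dp": [0,0,-0.1],"grip": 255},{"twist": [0,0,0],"dp": [0,0,0],"grip": 255},{"twist": [0,0,0],"dp": [0,0,0],"grip": 255}]}}

```text
t: 3.25
ee_pos: [0.4334, 0.1472, 0.0583]
eef_rot: [0.356, 3.12, 0.0]
contact_force: [-0.6, -1.5, -0.2]
width: -0.0002
finger_force: 0.0
```

Run:
```python
from h import *
from cell import *
c=capture("side");P=cloud(c);z=P[...,2]
print(get_obs()["ee_pos"],get_obs()["width"])
n=np.hypot(P[...,0]-.432,P[...,1]-.147)<.04
g=P[n&(z>.035)]
print("lowest",np.round(np.sort(g[:,2])[:12]*1e3,1))
for a in np.arange(.04,.18,.01):
    s=g[(g[:,2]>a)&(g[:,2]<a+.01)]
    if len(s):print(round(a,3),len(s),np.round(s[:,:2].min(0)*1e3),np.round(s[:,:2].max(0)*1e3))
cv2.imwrite("pics/m2.png",cv2.resize(c["frame"][60:220,120:340,::-1],(770,560),interpolation=cv2.INTER_NEAREST))
```

```text
[0.43289994 0.14712614 0.05781906] 0.00016126625869399713
lowest [83.6 85.2 86.3 86.4 87.4 87.6 87.6 89.3 89.8 90.4 91.1 91.4]
0.08 9 [423. 136.] [440. 146.]
0.09 30 [421. 132.] [443. 150.]
0.1 33 [420. 131.] [443. 156.]
0.11 24 [422. 132.] [441. 152.]
0.12 8 [418. 135.] [425. 157.]
0.13 46 [414. 108.] [437. 184.]
0.14 14 [413. 112.] [424. 136.]
0.15 37 [413. 114.] [433. 187.]
0.16 32 [413. 120.] [443. 165.]
0.17 37 [410. 115.] [447. 168.]
```

View pics/m2.png

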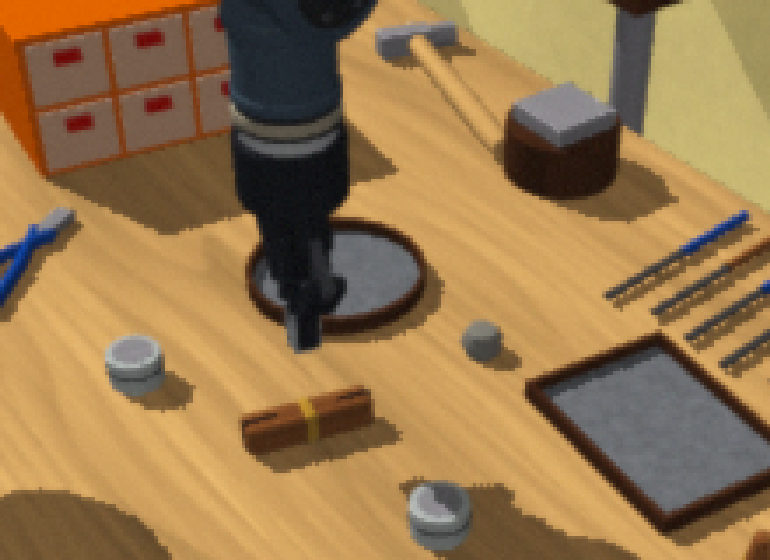

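The picture shows the shut fingers straight above the clamp, tips at (305,350). The depth puts the tips about 84 mm up while the arm reports 58 mm, so the true tip is about 25 mm higher than reported. I'll allow for that in z and watch the contact force on the way down.

>>> {"method": "arm_command", "body": {"steps": [{"twist": [0,0,0],"dp": [0,0,0],"grip": 0},{"twist": [0,0,0],"dp": [0,0,0],"grip": 0},{"twist": [0,0,0],"dp": [0,0,0],"grip": 0},{"twist": [0,0,0],"dp": [0,0,0],"grip": 0},{"twist": [0,0,0],"dp": [0,0,0],"grip": 0},{"twist": [0,0,0],"dp": [0,0,0],"grip": 0},{"twist": [0,0,0],"dp": [0,0,0.08],"grip": 0},{"twist": [0,0,0],"dp": [0,0,0.08],"grip": 0},{"twist": [0,0,0],"dp": [0,0,0.08],"grip": 0},{"twist": [0,0,0],"dp": [0,0,0.04],"grip": 0}]}}

```text
t: 4.3
ee_pos: [0.4326, 0.1471, -0.0131]
eef_rot: [-0.356, -3.12, 0.001]
contact_force: [-0.1, 0.5, 0.6]
width: 0.0856
finger_force: 0.0
```

>>> {"method": "arm_command", "body": {"steps": [{"twist": [0,0,0],"dp": [0,0,0.02],"grip": 0},{"twist": [0,0,0],"dp": [0,0,0],"grip": 255},{"twist": [0,0,0],"dp": [0,0,0],"grip": 255},{"twist": [0,0,0],"dp": [0,0,0],"grip": 255},{"twist": [0,0,0],"dp": [0,0,0],"grip": 255},{"twist": [0,0,0],"dp": [0,0,0],"grip": 255},{"twist": [0,0,0],"dp": [0,0,0],"grip": 255}]}}

```text
t: 5.0
ee_pos: [0.4337, 0.1473, -0.0161]
eef_rot: [0.356, 3.12, 0.001]
contact_force: [-0.2, 0.6, 6.3]
width: 0.0225
finger_force: 50.7
```

>>> {"method": "arm_command", "body": {"steps": [{"twist": [0,0,0],"dp": [0,0,-0.04],"grip": 255},{"twist": [0,0,0],"dp": [0,0,-0.1],"grip": 255},{"twist": [0,0,0],"dp": [0,0,-0.1],"grip": 255},{"twist": [0,0,0],"dp": [0,0,-0.08],"grip": 255},{"twist": [0,0,0],"dp": [0,0,0],"grip": 255},{"twist": [0,0,0],"dp": [0,0,0],"grip": 255}]}}

```text
t: 5.6
ee_pos: [0.4333, 0.1472, 0.0637]
eef_rot: [0.356, 3.12, 0.0]
contact_force: [-0.4, -0.1, -1.2]
width: 0.0228
finger_force: 50.0
```

Run:
```python
from h import *
from cell import *
c=capture("side");P=cloud(c);z=P[...,2]
hsv=cv2.cvtColor(c["frame"],cv2.COLOR_RGB2HSV)
n=(np.hypot(P[...,0]-.432,P[...,1]-.147)<.065)&(z>.03)
w=P[n&(hsv[...,1]>90)&(hsv[...,0]<30)&(z<.14)]
print("wood z",len(w),np.percentile(w[:,2],[0,2,5,50,95,98,100]).round(4),"xy",w[:,:2].min(0),w[:,:2].max(0))
g=P[n&~((hsv[...,1]>90)&(hsv[...,0]<30))];print("lowest non-wood",np.sort(g[:,2])[:8].round(4))
plan(((.674,-.0153,.065),-6.4))
cv2.imwrite("pics/m3.png",cv2.resize(c["frame"][60:220,120:340,::-1],(550,400),interpolation=cv2.INTER_NEAREST))
```

```text
wood z 383 [0.0803 0.0813 0.0825 0.1003 0.1063 0.1069 0.1366] xy [0.38126474 0.10337295] [0.47945989 0.16815657]
lowest non-wood [0.0889 0.0911 0.0913 0.0917 0.092  0.0921 0.0923 0.0928]
t 5.65 p [432.8 147.2  63. ] psi 77.0 q [ 0.08  0.56  1.97 -0.    0.61 -1.26] w 23.0
turn [-0.   -0.    1.39] n 11 each [-0.     -0.      0.1264] | shift [-0.538  1.031 -0.008] n 8 each [-0.0673  0.1289 -0.001 ]
```

View pics/m3.png

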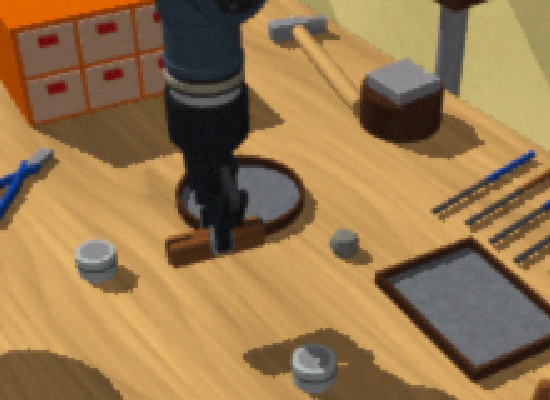

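The picture shows the clamp held level at (215,243), its underside at about 80 mm and the finger tips about 9 mm above that. Carrying it to the oblong tray.

>>> {"method": "arm_command", "body": {"steps": [{"twist": [0,0,0.1264],"dp": [0,0,0],"grip": 255},{"twist": [0,0,0.1264],"dp": [0,0,0],"grip": 255},{"twist": [0,0,0.1264],"dp": [0,0,0],"grip": 255},{"twist": [0,0,0.1264],"dp": [0,0,0],"grip": 255},{"twist": [0,0,0.1264],"dp": [0,0,0],"grip": 255},{"twist": [0,0,0.1264],"dp": [0,0,0],"grip": 255},{"twist": [0,0,0.1264],"dp": [0,0,0],"grip": 255},{"twist": [0,0,0.1264],"dp": [0,0,0],"grip": 255},{"twist": [0,0,0.1264],"dp": [0,0,0],"grip": 255},{"twist": [0,0,0.1264],"dp": [0,0,0],"grip": 255},{"twist": [0,0,0.1264],"dp": [0,0,0],"grip": 255}]}}

```text
t: 6.75
ee_pos: [0.4321, 0.1471, 0.0619]
eef_rot: [-2.347, -2.086, 0.004]
contact_force: [0.1, -0.2, -1.2]
width: 0.0226
finger_force: 49.9
```

>>> {"method": "arm_command", "body": {"steps": [{"twist": [0,0,0],"dp": [-0.0673,0.129,-0.001],"grip": 255},{"twist": [0,0,0],"dp": [-0.0673,0.129,-0.001],"grip": 255},{"twist": [0,0,0],"dp": [-0.0673,0.129,-0.001],"grip": 255},{"twist": [0,0,0],"dp": [-0.0673,0.129,-0.001],"grip": 255},{"twist": [0,0,0],"dp": [-0.0673,0.129,-0.001],"grip": 255},{"twist": [0,0,0],"dp": [-0.0673,0.129,-0.001],"grip": 255},{"twist": [0,0,0],"dp": [-0.0673,0.129,-0.001],"grip": 255},{"twist": [0,0,0],"dp": [-0.0673,0.129,-0.001],"grip": 255},{"twist": [0,0,0],"dp": [0,0,0],"grip": 255},{"twist": [0,0,0],"dp": [0,0,0],"grip": 255},{"twist": [0,0,0],"dp": [0,0,0],"grip": 255}]}}

```text
t: 7.85
ee_pos: [0.6721, -0.0146, 0.0634]
eef_rot: [-2.339, -2.091, 0.004]
contact_force: [-0.9, 0.0, -0.8]
width: 0.023
finger_force: 49.9
```

Run:
```python
from h import *
from cell import *
plan(((.674,-.0153,-.0115),-6.4))
c=capture("side");P=cloud(c);z=P[...,2]
hsv=cv2.cvtColor(c["frame"],cv2.COLOR_RGB2HSV)
n=(np.hypot(P[...,0]-.674,P[...,1]+.015)<.065)&(z>.04)&(z<.13)
m=(n&(hsv[...,1]>90)&(hsv[...,0]<30));w=P[m]
print("wood z",len(w),np.percentile(w[:,2],[0,2,5,50,95,98,100]).round(4))
t=w[w[:,2]>np.percentile(w[:,2],95)-.006];print(cv2.minAreaRect((t[:,:2]*1e3).astype(np.float32)))
```

```text
t 7.85 p [672.1 -14.6  63.4] psi -6.4 q [-0.19  0.76  1.41  0.    0.98 -0.08] w 23.0
turn [-0.005 -0.001 -0.   ] n 1 each [-0.0045 -0.0005 -0.0003] | shift [-0.002  0.008  0.3  ] n 2 each [-0.001   0.0039  0.1498]
wood z 303 [0.079  0.0809 0.0825 0.1004 0.1066 0.1133 0.1298]
((671.5059204101562, -16.35053253173828), (46.267578125, 97.30801391601562), 8.410125732421875)
```

>>> {"method": "arm_command", "body": {"steps": [{"twist": [0,0,0],"dp": [-0.002,0.006,0.09],"grip": 255},{"twist": [0,0,0],"dp": [0,0,0.1],"grip": 255},{"twist": [0,0,0],"dp": [0,0,0.06],"grip": 255},{"twist": [0,0,0],"dp": [0,0,0.02],"grip": 255},{"twist": [0,0,0],"dp": [0,0,0.01],"grip": 255},{"twist": [0,0,0],"dp": [0,0,0.01],"grip": 255},{"twist": [0,0,0],"dp": [0,0,0.004],"grip": 255},{"twist": [0,0,0],"dp": [0,0,0],"grip": 255}]}}

```text
t: 8.7
ee_pos: [0.6764, -0.0162, -0.0077]
eef_rot: [2.342, 2.093, 0.001]
contact_force: [0.5, -0.2, -0.3]
width: 0.0228
finger_force: 50.0
```

>>> {"method": "arm_command", "body": {"steps": [{"twist": [0,0,0],"dp": [0,0,0.008],"grip": 255},{"twist": [0,0,0],"dp": [0,0,0],"grip": 255}]}}

```text
t: 8.9
ee_pos: [0.676, -0.0162, -0.0102]
eef_rot: [2.342, 2.093, 0.0]
contact_force: [0.2, -0.3, -0.4]
width: 0.0228
finger_force: 50.0
```

>>> {"method": "arm_command", "body": {"steps": [{"twist": [0,0,0],"dp": [0,0,0.006],"grip": 255},{"twist": [0,0,0],"dp": [0,0,0],"grip": 255}]}}

```text
t: 9.1
ee_pos: [0.6761, -0.0162, -0.011]
eef_rot: [2.342, 2.093, 0.0]
contact_force: [-1.6, 0.5, 4.1]
width: 0.0229
finger_force: 50.5
```

>>> {"method": "arm_command", "body": {"steps": [{"twist": [0,0,0],"dp": [0,0,0],"grip": 160},{"twist": [0,0,0],"dp": [0,0,0],"grip": 160},{"twist": [0,0,0],"dp": [0,0,0],"grip": 160},{"twist": [0,0,0],"dp": [0,0,0],"grip": 160},{"twist": [0,0,0],"dp": [0,0,-0.06],"grip": 160},{"twist": [0,0,0],"dp": [0,0,-0.1],"grip": 160},{"twist": [0,0,0],"dp": [0,0,-0.14],"grip": 160}]}}

```text
t: 9.8
ee_pos: [0.6745, -0.0159, 0.0629]
eef_rot: [-2.34, -2.091, 0.004]
contact_force: [-0.1, -1.0, 0.4]
width: 0.0314
finger_force: 0.0
```

```bash
python3 -c "
from h import *
plan(((.3605,-.2916,.065),-72.6),((.3605,-.2916,-.016),-72.6))
plan(((.3605,-.2916,.065),107.4))"
```

```text
t 9.80 p [674.5 -15.9  62.9] psi -6.4 q [-0.19  0.76  1.4  -0.    0.98 -0.08] w 31.4
turn [-0.003  0.002  1.103] n 9 each [-0.0004  0.0002  0.1225] | shift [-1.528  0.677 -0.008] n 11 each [-0.1389  0.0615 -0.0007]
turn [0. 0. 0.] n 0 each [0. 0. 0.] | shift [0.    0.    0.324] n 3 each [0.    0.    0.108]
t 9.80 p [674.5 -15.9  62.9] psi -6.4 q [-0.19  0.76  1.4  -0.    0.98 -0.08] w 31.4
turn [-0.002 -0.004 -1.897] n 15 each [-1.000e-04 -2.000e-04 -1.265e-01] | shift [ 1.528 -0.677 -0.008] n 11 each [ 0.1389 -0.0615 -0.0007]
```

>>> {"method": "arm_command", "body": {"steps": [{"twist": [0,0,0.1225],"dp": [0,0,0],"grip": 0},{"twist": [0,0,0.1225],"dp": [0,0,0],"grip": 0},{"twist": [0,0,0.1225],"dp": [0,0,0],"grip": 0},{"twist": [0,0,0.1225],"dp": [0,0,0],"grip": 0},{"twist": [0,0,0.1225],"dp": [0,0,0],"grip": 0},{"twist": [0,0,0.1225],"dp": [0,0,0],"grip": 0},{"twist": [0,0,0.1225],"dp": [0,0,0],"grip": 0},{"twist": [0,0,0.1225],"dp": [0,0,0],"grip": 0},{"twist": [0,0,0.1225],"dp": [0,0,0],"grip": 0}]}}

```text
t: 10.7
ee_pos: [0.6762, -0.0162, 0.0643]
eef_rot: [3.106, 0.467, 0.002]
contact_force: [-0.5, -0.2, 0.1]
width: 0.0856
finger_force: 0.0
```

>>> {"method": "arm_command", "body": {"steps": [{"twist": [0,0,0],"dp": [-0.153,0.0677,0],"grip": 0},{"twist": [0,0,0],"dp": [-0.153,0.0677,0],"grip": 0},{"twist": [0,0,0],"dp": [-0.153,0.0677,0],"grip": 0},{"twist": [0,0,0],"dp": [-0.153,0.0677,0],"grip": 0},{"twist": [0,0,0],"dp": [-0.153,0.0677,0],"grip": 0},{"twist": [0,0,0],"dp": [-0.153,0.0677,0],"grip": 0},{"twist": [0,0,0],"dp": [-0.153,0.0677,0],"grip": 0},{"twist": [0,0,0],"dp": [-0.153,0.0677,0],"grip": 0},{"twist": [0,0,0],"dp": [-0.153,0.0677,0],"grip": 0},{"twist": [0,0,0],"dp": [-0.153,0.0677,0],"grip": 0},{"twist": [0,0,0],"dp": [0,0,0],"grip": 0},{"twist": [0,0,0],"dp": [0,0,0],"grip": 0}]}}

```text
t: 11.9
ee_pos: [0.3614, -0.2932, 0.0639]
eef_rot: [3.105, 0.471, 0.001]
contact_force: [-0.3, 0.0, -0.2]
width: 0.0855
finger_force: 0.0
```

```bash
python3 -c "
from h import *
plan(((.3605,-.2916,-.016),-72.6))"
```

```text
t 11.90 p [ 361.4 -293.2   63.9] psi -72.8 q [-0.92  0.56  1.95  0.    0.62  0.35] w 85.5
turn [ 0.001 -0.001 -0.003] n 1 each [ 0.0012 -0.0007 -0.0026] | shift [-0.002 -0.007  0.32 ] n 2 each [-0.0008 -0.0037  0.1598]
```

>>> {"method": "arm_command", "body": {"steps": [{"twist": [0,0,-0.002],"dp": [-0.002,-0.006,0.08],"grip": 0},{"twist": [0,0,0],"dp": [0,0,0.1],"grip": 0},{"twist": [0,0,0],"dp": [0,0,0.1],"grip": 0},{"twist": [0,0,0],"dp": [0,0,0.04],"grip": 0},{"twist": [0,0,0],"dp": [0,0,0],"grip": 255},{"twist": [0,0,0],"dp": [0,0,0],"grip": 255},{"twist": [0,0,0],"dp": [0,0,0],"grip": 255},{"twist": [0,0,0],"dp": [0,0,0],"grip": 255},{"twist": [0,0,0],"dp": [0,0,0],"grip": 255},{"twist": [0,0,0],"dp": [0,0,0],"grip": 255}]}}

```text
t: 12.9
ee_pos: [0.3612, -0.2914, -0.0158]
eef_rot: [3.103, 0.478, 0.002]
contact_force: [1.5, 1.1, 5.6]
width: 0.0227
finger_force: 50.6
```

>>> {"method": "arm_command", "body": {"steps": [{"twist": [0,0,0],"dp": [0,0,-0.04],"grip": 255},{"twist": [0,0,0],"dp": [0,0,-0.1],"grip": 255},{"twist": [0,0,0],"dp": [0,0,-0.1],"grip": 255},{"twist": [0,0,0],"dp": [0,0,-0.08],"grip": 255},{"twist": [0,0,0],"dp": [0,0,0],"grip": 255},{"twist": [0,0,0],"dp": [0,0,0],"grip": 255}]}}

```text
t: 13.5
ee_pos: [0.3608, -0.291, 0.0638]
eef_rot: [3.104, 0.479, 0.001]
contact_force: [0.7, -0.8, -0.7]
width: 0.0224
finger_force: 49.9
```

```bash
python3 -c "
from h import *
plan(((.6224,-.0095,.065),-6.4))"
```

```text
t 13.50 p [ 360.8 -291.    63.8] psi -72.5 q [-0.92  0.56  1.96 -0.    0.62  0.34] w 22.4
turn [ 0.002  0.    -1.101] n 9 each [ 0.0002  0.     -0.1223] | shift [ 1.236  0.915 -0.005] n 10 each [ 0.1236  0.0915 -0.0005]
```

>>> {"method": "arm_command", "body": {"steps": [{"twist": [0,0,-0.1223],"dp": [0,0,0],"grip": 255},{"twist": [0,0,-0.1223],"dp": [0,0,0],"grip": 255},{"twist": [0,0,-0.1223],"dp": [0,0,0],"grip": 255},{"twist": [0,0,-0.1223],"dp": [0,0,0],"grip": 255},{"twist": [0,0,-0.1223],"dp": [0,0,0],"grip": 255},{"twist": [0,0,-0.1223],"dp": [0,0,0],"grip": 255},{"twist": [0,0,-0.1223],"dp": [0,0,0],"grip": 255},{"twist": [0,0,-0.1223],"dp": [0,0,0],"grip": 255},{"twist": [0,0,-0.1223],"dp": [0,0,0],"grip": 255}]}}

```text
t: 14.4
ee_pos: [0.36, -0.29, 0.062]
eef_rot: [-2.335, -2.098, -0.0]
contact_force: [0.3, 0.5, -0.7]
width: 0.0228
finger_force: 49.8
```

>>> {"method": "arm_command", "body": {"steps": [{"twist": [0,0,0],"dp": [0.1236,0.0915,0],"grip": 255},{"twist": [0,0,0],"dp": [0.1236,0.0915,0],"grip": 255},{"twist": [0,0,0],"dp": [0.1236,0.0915,0],"grip": 255},{"twist": [0,0,0],"dp": [0.1236,0.0915,0],"grip": 255},{"twist": [0,0,0],"dp": [0.1236,0.0915,0],"grip": 255},{"twist": [0,0,0],"dp": [0.1236,0.0915,0],"grip": 255},{"twist": [0,0,0],"dp": [0.1236,0.0915,0],"grip": 255},{"twist": [0,0,0],"dp": [0.1236,0.0915,0],"grip": 255},{"twist": [0,0,0],"dp": [0.1236,0.0915,0],"grip": 255},{"twist": [0,0,0],"dp": [0.1236,0.0915,0],"grip": 255},{"twist": [0,0,0],"dp": [0,0,0],"grip": 255},{"twist": [0,0,0],"dp": [0,0,0],"grip": 255}]}}

```text
t: 15.6
ee_pos: [0.6215, -0.0084, 0.0614]
eef_rot: [-2.338, -2.094, 0.003]
contact_force: [0.4, -0.4, -1.0]
width: 0.0227
finger_force: 49.8
```

```bash
python3 -c "
from h import *
plan(((.6224,-.0095,-.012),-6.4))"
```

```text
t 15.60 p [621.5  -8.4  61.4] psi -6.3 q [-0.19  0.71  1.55 -0.    0.89 -0.08] w 22.7
turn [-0.003  0.     0.002] n 1 each [-0.0031  0.0001  0.0016] | shift [-0.004  0.004  0.294] n 2 each [-0.0021  0.0021  0.1468]
```

>>> {"method": "arm_command", "body": {"steps": [{"twist": [0,0,0],"dp": [-0.002,0.003,0.09],"grip": 255},{"twist": [0,0,0],"dp": [0,0,0.1],"grip": 255},{"twist": [0,0,0],"dp": [0,0,0.06],"grip": 255},{"twist": [0,0,0],"dp": [0,0,0.02],"grip": 255},{"twist": [0,0,0],"dp": [0,0,0.01],"grip": 255},{"twist": [0,0,0],"dp": [0,0,0.01],"grip": 255},{"twist": [0,0,0],"dp": [0,0,0.004],"grip": 255},{"twist": [0,0,0],"dp": [0,0,0],"grip": 255}]}}

```text
t: 16.4
ee_pos: [0.6237, -0.01, -0.0097]
eef_rot: [2.342, 2.093, 0.001]
contact_force: [0.7, 0.1, -1.1]
width: 0.0232
finger_force: 49.8
```

>>> {"method": "arm_command", "body": {"steps": [{"twist": [0,0,0],"dp": [0,0,0.008],"grip": 255},{"twist": [0,0,0],"dp": [0,0,0],"grip": 255}]}}

```text
t: 16.6
ee_pos: [0.624, -0.01, -0.0107]
eef_rot: [2.341, 2.093, 0.002]
contact_force: [-1.3, 0.6, 6.5]
width: 0.0226
finger_force: 50.7
```

>>> {"method": "arm_command", "body": {"steps": [{"twist": [0,0,0],"dp": [0,0,0],"grip": 160},{"twist": [0,0,0],"dp": [0,0,0],"grip": 160},{"twist": [0,0,0],"dp": [0,0,0],"grip": 160},{"twist": [0,0,0],"dp": [0,0,0],"grip": 160},{"twist": [0,0,0],"dp": [0,0,-0.06],"grip": 160},{"twist": [0,0,0],"dp": [0,0,-0.1],"grip": 160},{"twist": [0,0,0],"dp": [0,0,-0.14],"grip": 160}]}}

```text
t: 17.3
ee_pos: [0.6219, -0.0097, 0.0626]
eef_rot: [-2.34, -2.092, 0.003]
contact_force: [0.3, 0.7, 0.7]
width: 0.0317
finger_force: 0.0
```

```bash
python3 -c "
from h import *
plan(((.3596,.2833,.065),-6.4),((.5644,.3321,.065),-6.4))"
```

```text
t 17.30 p [621.9  -9.7  62.6] psi -6.4 q [-0.2   0.71  1.55 -0.    0.89 -0.08] w 31.7
turn [-0.003 -0.    -0.   ] n 1 each [-0.0034 -0.0003 -0.0004] | shift [ 1.048 -1.173 -0.009] n 10 each [ 0.1048 -0.1173 -0.0009]
turn [0. 0. 0.] n 0 each [0. 0. 0.] | shift [0.285 0.792 0.   ] n 6 each [0.0475 0.1321 0.    ]
```

>>> {"method": "arm_command", "body": {"steps": [{"twist": [0,0,0],"dp": [0.1048,-0.1173,0],"grip": 0},{"twist": [0,0,0],"dp": [0.1048,-0.1173,0],"grip": 0},{"twist": [0,0,0],"dp": [0.1048,-0.1173,0],"grip": 0},{"twist": [0,0,0],"dp": [0.1048,-0.1173,0],"grip": 0},{"twist": [0,0,0],"dp": [0.1048,-0.1173,0],"grip": 0},{"twist": [0,0,0],"dp": [0.1048,-0.1173,0],"grip": 0},{"twist": [0,0,0],"dp": [0.1048,-0.1173,0],"grip": 0},{"twist": [0,0,0],"dp": [0.1048,-0.1173,0],"grip": 0},{"twist": [0,0,0],"dp": [0.1048,-0.1173,0],"grip": 0},{"twist": [0,0,0],"dp": [0.1048,-0.1173,0],"grip": 0},{"twist": [0,0,0],"dp": [0,0,0],"grip": 0},{"twist": [0,0,0],"dp": [0,0,0],"grip": 0}]}}

```text
t: 18.5
ee_pos: [0.3612, 0.284, 0.0634]
eef_rot: [2.339, 2.096, 0.003]
contact_force: [-0.7, -0.5, 0.0]
width: 0.0857
finger_force: 0.0
```

```bash
python3 -c "
from h import *
from cell import *
plan(((.3596,.2833,-.017),-6.4))
c=capture('top');P=cloud(c);z=P[...,2]
hsv=cv2.cvtColor(c['frame'],cv2.COLOR_RGB2HSV)
m=((abs(P[...,0]-.648)<.07)&(abs(P[...,1]+.012)<.095)&(z>.022)&(z<.06)).astype(np.uint8)
n,l,s,_=cv2.connectedComponentsWithStats(m)
for i in range(1,n):
  q=P[l==i]
  if len(q)>40: print(len(q),cv2.minAreaRect((q[:,:2]*1e3).astype(np.float32)),np.percentile(q[:,2],[50,97]))
"
```

```text
t 18.50 p [361.2 284.   63.4] psi -6.3 q [ 0.42  0.56  1.97 -0.    0.61  0.53] w 85.7
turn [ 0.002 -0.001  0.002] n 1 each [ 0.0016 -0.0007  0.0023] | shift [-0.004 -0.006  0.322] n 3 each [-0.0012 -0.002   0.1072]
542 ((675.9988403320312, -15.543617248535156), (99.183837890625, 24.903051376342773), 82.99138641357422) [0.03178529 0.03474715]
534 ((623.4234008789062, -11.255748748779297), (99.53022003173828, 24.8719539642334), 83.24989318847656) [0.03195924 0.03490211]
```

>>> {"method": "arm_command", "body": {"steps": [{"twist": [0,0,0],"dp": [-0.004,-0.004,0.08],"grip": 0},{"twist": [0,0,0],"dp": [0,0,0.1],"grip": 0},{"twist": [0,0,0],"dp": [0,0,0.1],"grip": 0},{"twist": [0,0,0],"dp": [0,0,0.042],"grip": 0},{"twist": [0,0,0],"dp": [0,0,0],"grip": 255},{"twist": [0,0,0],"dp": [0,0,0],"grip": 255},{"twist": [0,0,0],"dp": [0,0,0],"grip": 255},{"twist": [0,0,0],"dp": [0,0,0],"grip": 255},{"twist": [0,0,0],"dp": [0,0,0],"grip": 255},{"twist": [0,0,0],"dp": [0,0,0],"grip": 255}]}}

```text
t: 19.55
ee_pos: [0.3607, 0.2824, -0.0166]
eef_rot: [2.341, 2.093, 0.003]
contact_force: [0.2, -2.8, 7.0]
width: 0.0424
finger_force: 50.8
```

>>> {"method": "arm_command", "body": {"steps": [{"twist": [0,0,0],"dp": [0,0,-0.04],"grip": 255},{"twist": [0,0,0],"dp": [0,0,-0.1],"grip": 255},{"twist": [0,0,0],"dp": [0,0,-0.1],"grip": 255},{"twist": [0,0,0],"dp": [0,0,-0.08],"grip": 255},{"twist": [0,0,0],"dp": [0,0,0],"grip": 255},{"twist": [0,0,0],"dp": [0,0,0],"grip": 255}]}}

```text
t: 20.15
ee_pos: [0.3602, 0.2826, 0.0628]
eef_rot: [2.342, 2.094, 0.003]
contact_force: [0.1, 0.2, -0.9]
width: 0.0421
finger_force: 50.9
```

```bash
python3 -c "
from h import *
from cell import *
plan(((.5644,.3321,.065),-6.4))
c=capture('side');cv2.imwrite('pics/m4.png',cv2.resize(c['frame'][60:220,70:290,::-1],(770,560),interpolation=cv2.INTER_NEAREST))"
```

```text
t 20.15 p [360.2 282.6  62.8] psi -6.4 q [0.42 0.56 1.97 0.   0.61 0.53] w 42.1
turn [ 0.001 -0.001 -0.   ] n 1 each [ 0.0014 -0.0009 -0.0001] | shift [ 0.288  0.79  -0.009] n 6 each [ 0.048   0.1316 -0.0015]
```

View pics/m4.png

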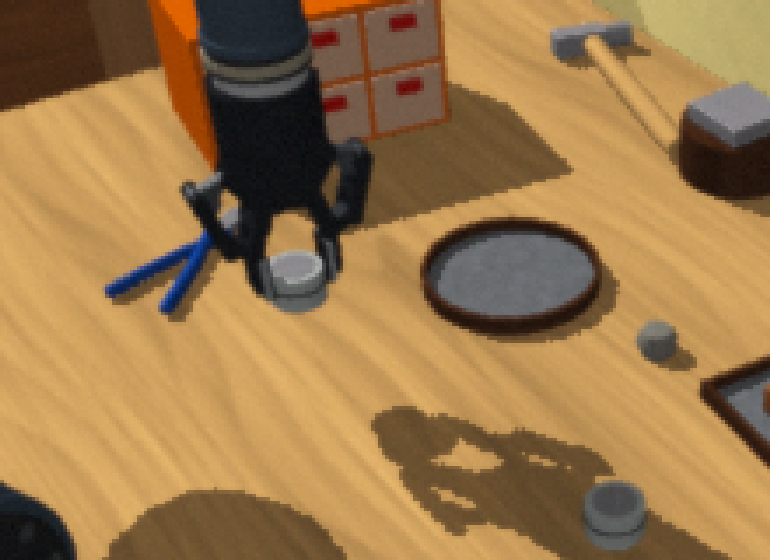

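Tin A is held upright between the fingers at (297,280). Carrying it to the round tray.

>>> {"method": "arm_command", "body": {"steps": [{"twist": [0,0,0],"dp": [0.048,0.1316,-0.001],"grip": 255},{"twist": [0,0,0],"dp": [0.048,0.1316,-0.001],"grip": 255},{"twist": [0,0,0],"dp": [0.048,0.1316,-0.001],"grip": 255},{"twist": [0,0,0],"dp": [0.048,0.1316,-0.001],"grip": 255},{"twist": [0,0,0],"dp": [0.048,0.1316,-0.001],"grip": 255},{"twist": [0,0,0],"dp": [0.048,0.1316,-0.001],"grip": 255},{"twist": [0,0,0],"dp": [0,0,0],"grip": 255},{"twist": [0,0,0],"dp": [0,0,0],"grip": 255}]}}

```text
t: 21.0
ee_pos: [0.5633, 0.3312, 0.0616]
eef_rot: [-2.342, -2.092, 0.005]
contact_force: [0.2, -0.9, -1.1]
width: 0.0424
finger_force: 51.0
```

>>> {"method": "arm_command", "body": {"steps": [{"twist": [0,0,0],"dp": [0,0,0.09],"grip": 255},{"twist": [0,0,0],"dp": [0,0,0.1],"grip": 255},{"twist": [0,0,0],"dp": [0,0,0.06],"grip": 255},{"twist": [0,0,0],"dp": [0,0,0.02],"grip": 255},{"twist": [0,0,0],"dp": [0,0,0.01],"grip": 255},{"twist": [0,0,0],"dp": [0,0,0.01],"grip": 255},{"twist": [0,0,0],"dp": [0,0,0],"grip": 255}]}}

```text
t: 21.7
ee_pos: [0.5647, 0.332, -0.0083]
eef_rot: [2.342, 2.093, 0.002]
contact_force: [0.2, -0.2, -0.3]
width: 0.0422
finger_force: 51.0
```

>>> {"method": "arm_command", "body": {"steps": [{"twist": [0,0,0],"dp": [0,0,0.006],"grip": 255},{"twist": [0,0,0],"dp": [0,0,0],"grip": 255}]}}

```text
t: 21.9
ee_pos: [0.5645, 0.3319, -0.0099]
eef_rot: [2.342, 2.093, 0.001]
contact_force: [-1.5, -0.2, 0.1]
width: 0.0418
finger_force: 51.0
```

>>> {"method": "arm_command", "body": {"steps": [{"twist": [0,0,0],"dp": [0,0,0.006],"grip": 255},{"twist": [0,0,0],"dp": [0,0,0],"grip": 255}]}}

```text
t: 22.1
ee_pos: [0.5647, 0.3319, -0.0115]
eef_rot: [2.342, 2.093, 0.001]
contact_force: [1.0, 0.4, 1.1]
width: 0.0422
finger_force: 51.2
```

>>> {"method": "arm_command", "body": {"steps": [{"twist": [0,0,0],"dp": [0,0,0.004],"grip": 255},{"twist": [0,0,0],"dp": [0,0,0],"grip": 255}]}}

```text
t: 22.3
ee_pos: [0.5646, 0.332, -0.0116]
eef_rot: [2.342, 2.093, 0.001]
contact_force: [-1.0, 0.3, 7.0]
width: 0.0421
finger_force: 51.8
```

>>> {"method": "arm_command", "body": {"steps": [{"twist": [0,0,0],"dp": [0,0,0],"grip": 100},{"twist": [0,0,0],"dp": [0,0,0],"grip": 100},{"twist": [0,0,0],"dp": [0,0,0],"grip": 100},{"twist": [0,0,0],"dp": [0,0,0],"grip": 100},{"twist": [0,0,0],"dp": [0,0,-0.06],"grip": 100},{"twist": [0,0,0],"dp": [0,0,-0.1],"grip": 100},{"twist": [0,0,0],"dp": [0,0,-0.14],"grip": 100},{"twist": [0,0,0],"dp": [0,0,0],"grip": 0}]}}

```text
t: 23.1
ee_pos: [0.5683, 0.3335, 0.0681]
eef_rot: [2.339, 2.091, 0.016]
contact_force: [0.4, 0.1, 0.9]
width: 0.0647
finger_force: 0.0
```

```bash
python3 -c "
from h import *
plan(((.4505,.0053,.065),-6.4),((.5572,.2685,.065),-6.4))"
```

```text
t 23.10 p [568.3 333.5  68.1] psi -6.4 q [0.36 0.73 1.46 0.   0.94 0.47] w 64.7
turn [ 0.01  -0.005 -0.   ] n 1 each [ 0.0095 -0.0049 -0.0001] | shift [-1.357 -0.322  0.012] n 9 each [-0.1508 -0.0358  0.0014]
turn [0. 0. 0.] n 0 each [0. 0. 0.] | shift [1.094 0.307 0.   ] n 8 each [0.1367 0.0383 0.    ]
```

>>> {"method": "arm_command", "body": {"steps": [{"twist": [0,0,0],"dp": [-0.15,-0.0342,0],"grip": 0},{"twist": [0,0,0],"dp": [-0.15,-0.0342,0],"grip": 0},{"twist": [0,0,0],"dp": [-0.15,-0.0342,0],"grip": 0},{"twist": [0,0,0],"dp": [-0.15,-0.0342,0],"grip": 0},{"twist": [0,0,0],"dp": [-0.15,-0.0342,0],"grip": 0},{"twist": [0,0,0],"dp": [-0.15,-0.0342,0],"grip": 0},{"twist": [0,0,0],"dp": [-0.15,-0.0342,0],"grip": 0},{"twist": [0,0,0],"dp": [-0.15,-0.0342,0],"grip": 0},{"twist": [0,0,0],"dp": [-0.15,-0.0342,0],"grip": 0},{"twist": [0,0,0],"dp": [0,0,0],"grip": 0},{"twist": [0,0,0],"dp": [0,0,0],"grip": 0}]}}

```text
t: 24.2
ee_pos: [0.4502, 0.0043, 0.0624]
eef_rot: [2.345, 2.09, 0.001]
contact_force: [-0.8, -0.1, 0.0]
width: 0.0852
finger_force: 0.0
```

```bash
python3 -c "
from h import *
plan(((.4505,.0053,-.017),-6.4))"
```

```text
t 24.20 p [450.2   4.3  62.4] psi -6.6 q [-0.24  0.56  1.99  0.    0.6  -0.13] w 85.2
turn [ 0.    -0.    -0.003] n 1 each [ 0.0005 -0.0001 -0.0028] | shift [0.004 0.001 0.318] n 2 each [0.0021 0.0004 0.1588]
```

>>> {"method": "arm_command", "body": {"steps": [{"twist": [0,0,0],"dp": [0.003,0.001,0.08],"grip": 0},{"twist": [0,0,0],"dp": [0,0,0.1],"grip": 0},{"twist": [0,0,0],"dp": [0,0,0.1],"grip": 0},{"twist": [0,0,0],"dp": [0,0,0.04],"grip": 0},{"twist": [0,0,0],"dp": [0,0,0],"grip": 255},{"twist": [0,0,0],"dp": [0,0,0],"grip": 255},{"twist": [0,0,0],"dp": [0,0,0],"grip": 255},{"twist": [0,0,0],"dp": [0,0,0],"grip": 255},{"twist": [0,0,0],"dp": [0,0,0],"grip": 255},{"twist": [0,0,0],"dp": [0,0,0],"grip": 255}]}}

```text
t: 25.2
ee_pos: [0.4511, 0.0059, -0.0167]
eef_rot: [2.341, 2.092, 0.002]
contact_force: [1.4, 1.9, 6.8]
width: 0.0424
finger_force: 50.7
```

>>> {"method": "arm_command", "body": {"steps": [{"twist": [0,0,0],"dp": [0,0,-0.04],"grip": 255},{"twist": [0,0,0],"dp": [0,0,-0.1],"grip": 255},{"twist": [0,0,0],"dp": [0,0,-0.1],"grip": 255},{"twist": [0,0,0],"dp": [0,0,-0.08],"grip": 255},{"twist": [0,0,0],"dp": [0,0,0],"grip": 255},{"twist": [0,0,0],"dp": [0,0,0],"grip": 255},{"twist": [0,0,0],"dp": [0,0,0],"grip": 255}]}}

```text
t: 25.9
ee_pos: [0.4498, 0.0058, 0.0617]
eef_rot: [-2.342, -2.093, 0.001]
contact_force: [-0.4, -1.1, -0.6]
width: 0.042
finger_force: 50.9
```

```bash
python3 -c "
from h import *
plan(((.5572,.2685,.065),-6.4))
from cell import *
c=capture('top');P=cloud(c);z=P[...,2]
m=((np.hypot(P[...,0]-.561,P[...,1]-.3)<.07)&(z>.02)&(z<.06))
q=P[m];print(len(q),cv2.minAreaRect((q[:,:2]*1e3).astype(np.float32)),np.percentile(q[:,2],[50,97]))
"
```

```text
t 25.90 p [449.8   5.8  61.7] psi -6.4 q [-0.24  0.56  1.99 -0.    0.6  -0.12] w 42.0
turn [-0.001 -0.    -0.   ] n 1 each [-0.0011 -0.0001 -0.0004] | shift [ 1.092  0.31  -0.013] n 8 each [ 0.1365  0.0387 -0.0016]
373 ((564.4979248046875, 332.8013916015625), (42.93083953857422, 42.63471221923828), 50.339439392089844) [0.03448034 0.03732688]
```

>>> {"method": "arm_command", "body": {"steps": [{"twist": [0,0,0],"dp": [0.1365,0.0387,-0.001],"grip": 255},{"twist": [0,0,0],"dp": [0.1365,0.0387,-0.001],"grip": 255},{"twist": [0,0,0],"dp": [0.1365,0.0387,-0.001],"grip": 255},{"twist": [0,0,0],"dp": [0.1365,0.0387,-0.001],"grip": 255},{"twist": [0,0,0],"dp": [0.1365,0.0387,-0.001],"grip": 255},{"twist": [0,0,0],"dp": [0.1365,0.0387,-0.001],"grip": 255},{"twist": [0,0,0],"dp": [0.1365,0.0387,-0.001],"grip": 255},{"twist": [0,0,0],"dp": [0.1365,0.0387,-0.001],"grip": 255},{"twist": [0,0,0],"dp": [0,0,0],"grip": 255},{"twist": [0,0,0],"dp": [0,0,0],"grip": 255}]}}

```text
t: 26.95
ee_pos: [0.5566, 0.2686, 0.0625]
eef_rot: [-2.34, -2.095, 0.005]
contact_force: [-0.5, -1.1, -0.5]
width: 0.0419
finger_force: 50.9
```

>>> {"method": "arm_command", "body": {"steps": [{"twist": [0,0,0],"dp": [0,0,0.09],"grip": 255},{"twist": [0,0,0],"dp": [0,0,0.1],"grip": 255},{"twist": [0,0,0],"dp": [0,0,0.06],"grip": 255},{"twist": [0,0,0],"dp": [0,0,0.02],"grip": 255},{"twist": [0,0,0],"dp": [0,0,0.01],"grip": 255},{"twist": [0,0,0],"dp": [0,0,0.01],"grip": 255},{"twist": [0,0,0],"dp": [0,0,0],"grip": 255},{"twist": [0,0,0],"dp": [0,0,0],"grip": 255}]}}

```text
t: 27.75
ee_pos: [0.5584, 0.2685, -0.0076]
eef_rot: [2.342, 2.093, 0.002]
contact_force: [-0.7, 0.2, -0.1]
width: 0.0421
finger_force: 50.9
```

>>> {"method": "arm_command", "body": {"steps": [{"twist": [0,0,0],"dp": [0,0,0.006],"grip": 255},{"twist": [0,0,0],"dp": [0,0,0],"grip": 255}]}}

```text
t: 27.95
ee_pos: [0.5579, 0.2685, -0.0096]
eef_rot: [2.342, 2.094, 0.001]
contact_force: [-0.6, -0.2, -0.3]
width: 0.0421
finger_force: 50.9
```

>>> {"method": "arm_command", "body": {"steps": [{"twist": [0,0,0],"dp": [0,0,0.007],"grip": 255},{"twist": [0,0,0],"dp": [0,0,0],"grip": 255}]}}

```text
t: 28.15
ee_pos: [0.558, 0.2685, -0.0115]
eef_rot: [2.342, 2.093, 0.001]
contact_force: [1.1, 0.4, 0.2]
width: 0.0423
finger_force: 50.9
```

>>> {"method": "arm_command", "body": {"steps": [{"twist": [0,0,0],"dp": [0,0,0.002],"grip": 255},{"twist": [0,0,0],"dp": [0,0,0],"grip": 255}]}}

```text
t: 28.35
ee_pos: [0.5581, 0.2685, -0.0116]
eef_rot: [2.342, 2.093, 0.001]
contact_force: [-1.6, -1.1, 4.5]
width: 0.042
finger_force: 51.3
```

>>> {"method": "arm_command", "body": {"steps": [{"twist": [0,0,0],"dp": [0,0,0],"grip": 100},{"twist": [0,0,0],"dp": [0,0,0],"grip": 100},{"twist": [0,0,0],"dp": [0,0,0],"grip": 100},{"twist": [0,0,0],"dp": [0,0,0],"grip": 100},{"twist": [0,0,0],"dp": [0,0,-0.06],"grip": 100},{"twist": [0,0,0],"dp": [0,0,-0.1],"grip": 100},{"twist": [0,0,0],"dp": [0,0,-0.14],"grip": 100},{"twist": [0,0,0],"dp": [0,0,0],"grip": 0},{"twist": [0,0,0],"dp": [0,0,0],"grip": 0},{"twist": [0,0,0],"dp": [0,0,0],"grip": 0}]}}

```text
t: 29.35
ee_pos: [0.557, 0.2682, 0.0626]
eef_rot: [-2.342, -2.093, 0.002]
contact_force: [-0.2, 0.2, 0.0]
width: 0.0852
finger_force: 0.0
```

```bash
python3 -c "
from h import *
plan(((.428,-.1382,.075),3),((.5575,-.3155,.075),9))"
```

```text
t 29.35 p [557.  268.2  62.6] psi -6.4 q [0.27 0.7  1.56 0.   0.88 0.38] w 85.2
turn [-0.001  0.    -0.157] n 2 each [-0.0006  0.0002 -0.0785] | shift [-1.596 -0.601 -0.05 ] n 11 each [-0.1451 -0.0546 -0.0045]
turn [ 0.   0.  -0.1] n 1 each [ 0.   0.  -0.1] | shift [-0.782  0.401  0.   ] n 6 each [-0.1303  0.0668  0.    ]
```

>>> {"method": "arm_command", "body": {"steps": [{"twist": [0,0,-0.0785],"dp": [0,0,0],"grip": 0},{"twist": [0,0,-0.0785],"dp": [0,0,0],"grip": 0},{"twist": [0,0,0],"dp": [-0.16,-0.0601,-0.005],"grip": 0},{"twist": [0,0,0],"dp": [-0.16,-0.0601,-0.005],"grip": 0},{"twist": [0,0,0],"dp": [-0.16,-0.0601,-0.005],"grip": 0},{"twist": [0,0,0],"dp": [-0.16,-0.0601,-0.005],"grip": 0},{"twist": [0,0,0],"dp": [-0.16,-0.0601,-0.005],"grip": 0},{"twist": [0,0,0],"dp": [-0.16,-0.0601,-0.005],"grip": 0},{"twist": [0,0,0],"dp": [-0.16,-0.0601,-0.005],"grip": 0},{"twist": [0,0,0],"dp": [-0.16,-0.0601,-0.005],"grip": 0},{"twist": [0,0,0],"dp": [-0.16,-0.0601,-0.005],"grip": 0},{"twist": [0,0,0],"dp": [-0.156,-0.0601,-0.005],"grip": 0}], "grip_force": 80}}

```text
t: 30.55
ee_pos: [0.4272, -0.1391, 0.0745]
eef_rot: [-2.161, -2.277, 0.001]
contact_force: [1.2, -0.6, 0.4]
width: 0.0852
finger_force: 0.0
```

>>> {"method": "arm_command", "body": {"steps": [{"twist": [0,0,0],"dp": [0,0,0],"grip": 0},{"twist": [0,0,0],"dp": [0,0,0],"grip": 0},{"twist": [0,0,0],"dp": [0,0,0],"grip": 0}]}}

```text
t: 30.85
ee_pos: [0.4281, -0.1367, 0.0748]
eef_rot: [-2.16, -2.278, 0.0]
contact_force: [0.2, 0.9, 0.1]
width: 0.0856
finger_force: 0.0
```

```bash
python3 -c "
from h import *
plan(((.428,-.1382,-.017),3))"
```

```text
t 30.85 p [ 428.1 -136.7   74.8] psi 3.0 q [-0.56  0.53  1.98  0.    0.63 -0.61] w 85.6
turn [-0.002 -0.001  0.001] n 1 each [-0.0016 -0.0014  0.0006] | shift [-0.006 -0.001  0.367] n 3 each [-0.002  -0.0002  0.1224]
```

>>> {"method": "arm_command", "body": {"steps": [{"twist": [0,0,0],"dp": [-0.003,0,0.09],"grip": 0},{"twist": [0,0,0],"dp": [0,0,0.1],"grip": 0},{"twist": [0,0,0],"dp": [0,0,0.1],"grip": 0},{"twist": [0,0,0],"dp": [0,0,0.077],"grip": 0},{"twist": [0,0,0],"dp": [0,0,0],"grip": 255},{"twist": [0,0,0],"dp": [0,0,0],"grip": 255},{"twist": [0,0,0],"dp": [0,0,0],"grip": 255},{"twist": [0,0,0],"dp": [0,0,0],"grip": 255},{"twist": [0,0,0],"dp": [0,0,0],"grip": 255},{"twist": [0,0,0],"dp": [0,0,0],"grip": 255}]}}

```text
t: 31.85
ee_pos: [0.4291, -0.1384, -0.0152]
eef_rot: [2.162, 2.278, 0.001]
contact_force: [1.1, 3.7, 6.9]
width: 0.0388
finger_force: 82.2
```

>>> {"method": "arm_command", "body": {"steps": [{"twist": [0,0,0],"dp": [0,0,-0.04],"grip": 255},{"twist": [0,0,0],"dp": [0,0,-0.1],"grip": 255},{"twist": [0,0,0],"dp": [0,0,-0.1],"grip": 255},{"twist": [0,0,0],"dp": [0,0,-0.08],"grip": 255},{"twist": [0,0,0],"dp": [0,0,0],"grip": 255},{"twist": [0,0,0],"dp": [0,0,0],"grip": 255},{"twist": [0,0,0],"dp": [0,0,0],"grip": 255}]}}

```text
t: 32.55
ee_pos: [0.4278, -0.1383, 0.0629]
eef_rot: [-2.161, -2.277, 0.001]
contact_force: [-0.0, -0.4, -4.7]
width: 0.0387
finger_force: 82.1
```

```bash
python3 -c "
from h import *
plan(((.5575,-.3155,.065),9))"
```

```text
t 32.55 p [ 427.8 -138.3   62.9] psi 3.0 q [-0.56  0.56  1.99 -0.    0.6  -0.61] w 38.7
turn [-0.002 -0.001 -0.1  ] n 1 each [-0.0016 -0.0012 -0.1002] | shift [-0.781  0.401 -0.009] n 6 each [-0.1302  0.0669 -0.0014]
```

>>> {"method": "arm_command", "body": {"steps": [{"twist": [0,0,-0.1],"dp": [0,0,0],"grip": 255},{"twist": [0,0,0],"dp": [-0.1302,0.0669,-0.001],"grip": 255},{"twist": [0,0,0],"dp": [-0.1302,0.0669,-0.001],"grip": 255},{"twist": [0,0,0],"dp": [-0.1302,0.0669,-0.001],"grip": 255},{"twist": [0,0,0],"dp": [-0.1302,0.0669,-0.001],"grip": 255},{"twist": [0,0,0],"dp": [-0.1302,0.0669,-0.001],"grip": 255},{"twist": [0,0,0],"dp": [-0.1302,0.0669,-0.001],"grip": 255},{"twist": [0,0,0],"dp": [0,0,0],"grip": 255},{"twist": [0,0,0],"dp": [0,0,0],"grip": 255},{"twist": [0,0,0],"dp": [0,0,0],"grip": 255}]}}

```text
t: 33.55
ee_pos: [0.5562, -0.3138, 0.063]
eef_rot: [-2.036, -2.384, -0.0]
contact_force: [-0.2, 0.5, -5.7]
width: 0.0389
finger_force: 82.0
```

>>> {"method": "arm_command", "body": {"steps": [{"twist": [0,0,0],"dp": [0,0,0.09],"grip": 255},{"twist": [0,0,0],"dp": [0,0,0.1],"grip": 255},{"twist": [0,0,0],"dp": [0,0,0.06],"grip": 255},{"twist": [0,0,0],"dp": [0,0,0.02],"grip": 255},{"twist": [0,0,0],"dp": [0,0,0.01],"grip": 255},{"twist": [0,0,0],"dp": [0,0,0],"grip": 255},{"twist": [0,0,0],"dp": [0,0,0],"grip": 255}]}}

```text
t: 34.25
ee_pos: [0.5591, -0.3164, -0.0038]
eef_rot: [2.039, 2.387, 0.0]
contact_force: [0.1, 0.5, -5.2]
width: 0.039
finger_force: 82.0
```

>>> {"method": "arm_command", "body": {"steps": [{"twist": [0,0,0],"dp": [0,0,0.006],"grip": 255},{"twist": [0,0,0],"dp": [0,0,0],"grip": 255}]}}

```text
t: 34.45
ee_pos: [0.5586, -0.3161, -0.0058]
eef_rot: [2.04, 2.388, -0.0]
contact_force: [-0.0, 0.2, -5.7]
width: 0.0389
finger_force: 82.0
```

Grasp height was -15.2 to -16 mm as reported, so contact is expected at about -10.5 mm.

>>> {"method": "arm_command", "body": {"steps": [{"twist": [0,0,0],"dp": [0,0,0.01],"grip": 255},{"twist": [0,0,0],"dp": [0,0,0],"grip": 255}]}}

```text
t: 34.65
ee_pos: [0.5582, -0.3157, -0.0091]
eef_rot: [-2.04, -2.389, 0.0]
contact_force: [0.2, 0.8, -5.9]
width: 0.039
finger_force: 82.0
```

>>> {"method": "arm_command", "body": {"steps": [{"twist": [0,0,0],"dp": [0,0,0.005],"grip": 255},{"twist": [0,0,0],"dp": [0,0,0],"grip": 255}]}}

```text
t: 34.85
ee_pos: [0.5584, -0.3159, -0.0101]
eef_rot: [2.04, 2.389, 0.0]
contact_force: [0.5, 0.1, -4.6]
width: 0.0388
finger_force: 82.2
```

>>> {"method": "arm_command", "body": {"steps": [{"twist": [0,0,0],"dp": [0,0,0.004],"grip": 255},{"twist": [0,0,0],"dp": [0,0,0],"grip": 255}]}}

```text
t: 35.05
ee_pos: [0.5584, -0.316, -0.0101]
eef_rot: [2.04, 2.389, -0.0]
contact_force: [-2.4, 0.8, 2.8]
width: 0.0391
finger_force: 83.1
```

>>> {"method": "arm_command", "body": {"steps": [{"twist": [0,0,0],"dp": [0,0,0],"grip": 108},{"twist": [0,0,0],"dp": [0,0,0],"grip": 108},{"twist": [0,0,0],"dp": [0,0,0],"grip": 108},{"twist": [0,0,0],"dp": [0,0,0],"grip": 108},{"twist": [0,0,0],"dp": [0,0,-0.06],"grip": 108},{"twist": [0,0,0],"dp": [0,0,-0.1],"grip": 108},{"twist": [0,0,0],"dp": [0,0,-0.14],"grip": 108},{"twist": [0,0,0],"dp": [0,0,-0.14],"grip": 108},{"twist": [0,0,0],"dp": [0,-0.16,-0.06],"grip": 108},{"twist": [0,0,0],"dp": [0,-0.16,0],"grip": 108},{"twist": [0,0,0],"dp": [0,-0.16,0],"grip": 108},{"twist": [0,0,0],"dp": [0,-0.1,0],"grip": 108}]}}

```text
t: 36.25
ee_pos: [0.4128, -0.3384, 0.1152]
eef_rot: [2.041, 2.388, -0.001]
contact_force: [0.3, 0.3, -0.2]
width: 0.0494
finger_force: 0.0
```

>>> {"method": "arm_command", "body": {"steps": [{"twist": [0,0,0],"dp": [0,0,0],"grip": 108},{"twist": [0,0,0],"dp": [0,0,0],"grip": 108},{"twist": [0,0,0],"dp": [0,0,0],"grip": 108},{"twist": [0,0,0],"dp": [0,0,0],"grip": 108}]}}

```text
t: 36.65
ee_pos: [0.4164, -0.3387, 0.1141]
eef_rot: [2.038, 2.389, -0.0]
contact_force: [0.8, -0.3, 0.7]
width: 0.049
finger_force: 0.0
```

Run:
```python
from h import *
from cell import *
c=capture("top");P=cloud(c);z=P[...,2]
for k,x,y,r,lo in(("tinA",.5644,.332,.035,.02),("tinB",.557,.2685,.03,.02),("cl1",.676,-.0155,.06,.023),("cl2",.6234,-.011,.06,.023),("blk",.5575,-.3155,.04,.025),("stone",.602,.151,.03,.012),("cone",.59,-.165,.03,.035)):
    m=((np.hypot(P[...,0]-x,P[...,1]-y)<r)&(z>lo)&(z<.08)).astype(np.uint8)
    n,l,s,_=cv2.connectedComponentsWithStats(m)
    for i in range(1,n):
        q=P[l==i]
        if len(q)>40:
            top=np.percentile(q[:,2],95);q=q[q[:,2]>top-.006];b=cv2.minAreaRect((q[:,:2]*1e3).astype(np.float32));print(k,len(q),np.round(b[0],1),np.round(b[1],1),round(b[2],1),"top",top.round(4))
s=capture("side")["frame"]
cv2.imwrite("pics/end.png",np.hstack([c["frame"][60:290,60:440],cv2.resize(s[90:320,120:470],(380,230))])[:,:,::-1])
```

```text
tinA 330 [565.2 333.3] [42.3 42.1] 35.6 top 0.0368
tinB 324 [558.  267.5] [42.1 40.8] 88.3 top 0.0372
cl1 492 [676.3 -15.5] [98.9 24.6] 83.0 top 0.0344
cl1 245 [626.2  -9.4] [84.2 19.4] 83.4 top 0.0342
cl2 255 [673.2 -17.4] [82.4 19.1] 83.0 top 0.0342
cl2 493 [623.6 -11. ] [98.8 24.3] 83.5 top 0.0344
blk 355 [ 558.4 -315.1] [39.7 40.4] 8.3 top 0.0488
stone 122 [601.9 149.6] [26. 26.] 88.1 top 0.0258
cone 28 [ 590.6 -166.1] [10.4 11.2] 24.5 top 0.0517
```

View pics/end.png

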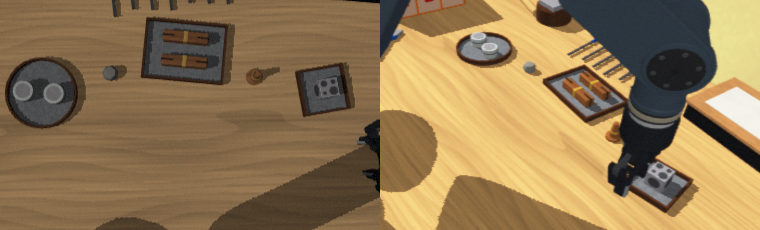

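The picture shows both clamps parallel in the oblong tray (185,50), both tins in the round tray (38,92) and the block in the square tray (328,87). The stone (111,73) and cone (255,75) have not moved, and the arm is clear.

```bash
python3 -c "
from cell import close_job
print(close_job())"
```

```text
the job is handed in; nothing more can be done
None
```

The job is handed in at about 37 s of the 118 s allowed: the clamps, tins and block are resting flat in their trays, upright, and the stone and cone are where they were; the first grasp closed on nothing because the arm reported its tip about 25 mm too low, which I corrected for.

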